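# Press the filter basket home with the T-handle screw press

## Robot

A 7-joint arm with a two-finger parallel gripper is mounted at the origin on the work surface. World frame = base frame: x ahead of the robot, y to its left, z up, the work surface at z = 0. Lengths are in m, angles in rad, forces in N, time in s.
With the tool pointing down it reaches from about 0.4 to 0.9 m from the base axis. Payload 5.6 kg.
Tool frame: the origin (TCP) lies midway between the tips of the shut fingers; the grasp point (between the pads) lies 19 mm behind it; z points along the fingers, y is the line along which they close (so a half turn about z gives the same grasp; the last joint's range is limited). The gripper opens to 92 mm and grips with 3 to 60 N. Pads are 20 mm wide; open, the fingers measure 128 mm over their backs; the gripper's body (75 mm by 189 mm) begins 69 mm behind the grasp point.
Start: joints at [1.239, 0.468, -0.012, 1.603, 0.006, 1.071, -0.056], TCP at [0.185, -0.623, 0.215] pointing down, gripper open.
Joint ranges: [-2.53, 2.53], [-0.31, 2.02], [-1.57, 1.55], [0.28, 2.44], [-1.29, 4.43], [0.15, 1.84], [-2.92, 2.92]. Speed limits (rad/s): [2.57, 2.57, 3.14, 3.14, 3.14, 3.14, 3.14].

## Interface

Orientations are given as a 3x3 rotation matrix whose columns are the frame's x, y, z axes.
In Python, from station import env, effector, solver, viewer, workorder, search_frame, tip_of gives the robot as it stands. Calls block until the motion is done:
- env.reach(position, orientation): joint-space move of the TCP to a pose.
- env.movel(position, frame=None, rate=0.15): straight line of the TCP; frame=None keeps the orientation; rate is the mean speed in m/s.
- env.goto_joints(angles): joint-space move.
- effector.release() and effector.grasp(squeeze=None): open the fingers fully, or close them until they stop; squeeze is the grip in N (None keeps the last).
- env.pause(seconds).
- solver.inverse_kinematics(position, orientation): joint angles nearest the present ones, or None.
- env.sense(): the state.
- viewer.read_camera(name): name is "scene" or "top" or "wrist"; returns (picture, depth): 400x640x3 uint8, red, green, blue; 400x640 float32, m along the optical axis (not along the pixel's ray), 0 where there is no reading.
- viewer.camera_info(name): a dict with "intrinsics" (3x3 intrinsics, pixels), "dist_coeffs" ([k1, k2, p1, p2, k3] as OpenCV has them; the pictures are not rectified), "eye" and "rotation" of the camera in the world; the wrist camera has in their place "T_tool_cam" (4x4, takes a point from camera to tool coordinates, whose origin is the TCP and whose axes are the flange's). Camera axes: x right, y up, looking along -z (the intrinsics and any distortion apply to the point x, -y, -z); pixel columns grow to the right and rows downward; lengths in m; the calibration is good to about 2 mm. A picture is of the moment at which its call begins: read the wrist's pose just before it. camera_info takes no time and is no camera call.
A pose or a line that the arm cannot do raises env.PlanningError and nothing moves.
- workorder.finish_job(): hands the job in; it is judged then, once.
Trained networks look in the newest picture that a camera, given by its name, has taken for a name from the list of things; names that differ only in an ending like _2 or _b are one class to them, and where a whole thing is asked for, a point or a joint stands for the part that bears it (a point fixed in the world has none). Each returns a list of dicts, best first, with "score" (0 to 1); they miss things now and then, are a little off and sometimes report something else, mostly with a low value. They report only what shows in the picture. A call takes as long as a camera call.
- search_frame(camera, name): "at" ([x, y, z] in m, in world coordinates, good to about 4 mm: the middle of the surface that is visible of it).
- tip_of(camera, name): "at" ([x, y, z] in m, in world coordinates, good to about 4 mm: a listed point, or the origin of a listed thing).
The state is a dict: "t": time; "joint_positions": joint angles; "joint_velocities": joint speeds; "tau": joint torques, N m; "ee_pos": TCP position; "tcp_rot": TCP orientation; "wrist_force": force on the tool from outside, world axes, zero at the start; "moment": the same for the moment, N m; "gripper_width": finger opening in m; "grasp_force": force on a finger pad.
Only numpy, scipy, OpenCV 4.12 (cv2) and the standard library are available. Lean on these libraries where they do the work, as an engineer would, in place of code of your own. Each camera call takes 0.05 s, during which the arm holds its last target. There are 200 camera calls.

## Task

The filter basket in the portafilter stands proud of its ring. Wind the press down clockwise by its T-handle, half turn by half turn, until the foot has pushed the basket fully home and bears firmly on it: you feel the handle go stiff. Do not force it beyond that, then wind the handle back up half a turn so that the foot stands clear of the seated basket, and let go; leave the cup, the tamper and the jug alone.

Things in the scene. Friction and masses are not known exactly. Their poses are not given: they have to be found in the camera images.
- press: Bench screw press fixed to the counter. Origin: on the vertical screw axis at counter height; z up, y along the cross-beam. Dark base plate 170 x 220 x 14 mm. A portafilter sits fixed in a black cradle on the screw axis: steel ring 72 mm wide, its top 59 to 65 mm above the counter (cradles differ), black handle roughly towards the press's -x.
- beam_top (a point): Top centre of the press's white cross-beam, on the screw axis, 177 mm above the counter. Beam 50 mm wide (x), 212 mm long (y), on two steel columns 85 mm either side of the axis, whose nuts (24 mm wide) reach 187 mm above the counter; the brass screw nut (38 mm wide) on the axis as well.
- basket: Steel filter basket with a copper rim 68 mm wide, sliding stiffly up and down in the portafilter ring on the screw axis. Origin: centre of the top of its rim. Starts 5 to 10 mm above home; home is 61.5 to 66.5 mm above the counter, different each time: there the rim sits about 2 mm above the ring and goes no lower. Slides under about 14 N and stays where it is left.
- foot: Red springy rubber disc, 66 mm wide, 8 mm thick, at the lower end of the press screw, over the basket. Origin: centre of its lower face. Yields about 1 mm for 60 N. Starts 12 to 40 mm above the basket. Bearing firmly means 25 to 100 N on the basket; over 100 N is forcing it.
- tbar_mid (a point): Middle of the T-handle: a round steel bar 12 mm thick, 136 mm between its end balls' centres. On the bar's centre line and the screw axis, 143 mm above the foot's lower face; x along the bar to the red ball, z up. Grip the bar from above about 45 mm from the axis, between the hub (28 mm wide, top 14 mm above this point) and a ball. The bar's lowest height is about 202 mm above the counter.
- red_end (a point): Centre of the red end ball (20 mm) of the T-handle; the black one is opposite. Clockwise from above lowers bar and foot by 40 mm a turn (6.37 mm per rad). Torque to turn it: 0.05 N m freely, 0.13 sliding the basket, 0.2 at 25 N on the seated basket, 0.67 at 100 N; held still, it may read up to 0.1 less (screw friction). It stays where left, springing back a little from a pressed foot.
- cup_mid (a point): Blue mug, 68 mm wide, 62 mm tall, standing loose beside the press: a bystander. Point at its centre, half-way up.
- tamper_mid (a point): Dark wooden tamper, 58 mm wide, 88 mm tall, standing loose beside the press: a bystander. Point on its axis, half-way up.
- jug_mid (a point): Aluminium milk jug, 76 mm wide, 85 mm tall, standing loose beside the press: a bystander. Point on its axis, half-way up.

How it is judged:
On the way:
1. the foot bears with more than 25 N on the basket, which only a basket that is fully home can resist (rim under 67 mm above the counter) (z of basket in the frame of press below 0.067 m and contact force between foot and basket above 25 N), for 0.1 s.
At the end, for the whole second after the job is handed in: The basket is still home (rim no higher than 68 mm above the counter), the foot is at rest 10 to 30 mm above the basket's rim (about half a turn back), and the handle is let go (z of basket in the frame of press below 0.068 m and z of foot in the frame of basket between 0.01 and 0.03 m and linear speed of foot below 0.003 m/s); the robot touches nothing.
It fails at once if the basket is forced: the foot presses on it with more than 100 N (contact force between foot and basket above 100 N).
It fails at once if the cup, the tamper or the jug is shifted by more than 20 mm (distance of any of cup_mid, tamper_mid, jug_mid from where it was at the start of the episode above 0.02 m).
It also fails if it takes over 72 s, if anything falls off the work surface, if the arm or the gripper's body presses on something with over 40 N, if the wrist force passes 120 N, or if a joint passes its speed limit or range.

## Working session

There is one attempt and no reset: what is moved stays moved. The work goes in short steps, each a Python script; the robot and the scene stay as the last script left them, time stands still between calls to the robot, and variables do not carry over. Pictures are saved under pics/ and viewed, at most 10 in all, crops included, and the job is handed in when it is done.

```bash
mkdir -p pics; ls
cat > a.py <<'E'
from station import env, effector, solver, viewer, workorder, search_frame, tip_of
import numpy as np, cv2
np.set_printoptions(precision=4,suppress=True)
E
python3 - <<'E'
from a import *
for c in ("scene","top"):
    p,d=viewer.read_camera(c); cv2.imwrite(f"pics/{c}.png",p[:,:,::-1])
    for n in ("tbar_mid","red_end","beam_top","press","basket","foot","cup_mid","tamper_mid","jug_mid"):
        print(c,n,[(np.array(r["at"]),round(r["score"],2)) for r in tip_of(c,n)[:2]])
s=env.sense();print(s["t"],s["ee_pos"],s["tcp_rot"],s["wrist_force"],s["moment"],s["gripper_width"])
E
```

```text
pics
scene tbar_mid [(array([ 0.5029, -0.0323,  0.2464]), 0.56)]
scene red_end [(array([ 0.4651, -0.0866,  0.2463]), 0.7)]
scene beam_top [(array([ 0.5027, -0.0289,  0.1758]), 0.77)]
scene press [(array([ 0.5051, -0.0312,  0.0026]), 0.85)]
scene basket [(array([ 0.5048, -0.0332,  0.0672]), 0.57)]
scene foot [(array([ 0.5008, -0.0305,  0.0025]), 0.29)]
scene cup_mid [(array([ 0.655 , -0.2366,  0.0342]), 0.6)]
scene tamper_mid [(array([0.6993, 0.0019, 0.0432]), 0.68), (array([ 0.5041, -0.0315,  0.1038]), 0.37)]
scene jug_mid [(array([0.3739, 0.1439, 0.0434]), 0.81)]
top tbar_mid [(array([ 0.4995, -0.037 ,  0.2444]), 0.77)]
top red_end [(array([ 0.4621, -0.085 ,  0.2495]), 0.96)]
top beam_top [(array([ 0.4647, -0.0881,  0.2488]), 0.43)]
top press [(array([ 0.5001, -0.0312,  0.0014]), 0.61)]
top basket []
top foot [(array([ 0.4989, -0.0307,  0.1051]), 0.45)]
top cup_mid [(array([ 0.6563, -0.2372,  0.0319]), 0.93), (array([0.3665, 0.1441, 0.0429]), 0.45)]
top tamper_mid [(array([0.7015, 0.0088, 0.0434]), 0.7), (array([ 0.4992, -0.0319,  0.2434]), 0.7)]
top jug_mid [(array([0.3664, 0.1435, 0.042 ]), 0.87)]
1.0 [ 0.1851 -0.6231  0.2146] [[ 0.9586  0.2848 -0.    ]
 [ 0.2848 -0.9586 -0.0001]
 [-0.      0.     -1.    ]] [-0.1958  0.5133 -1.2911] [ 0.0015  0.0123 -0.0356] 0.0916959215600371
```

View pics/top.png

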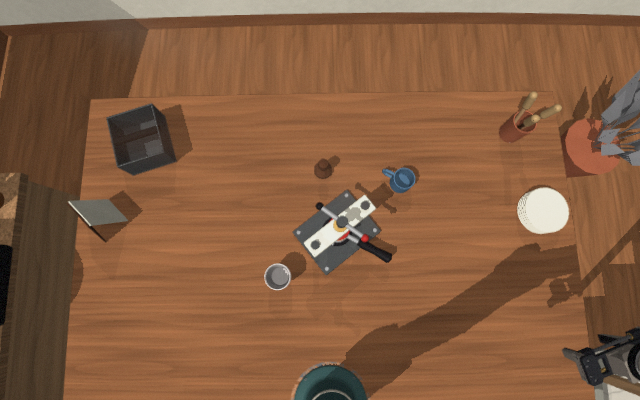

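View pics/scene.png

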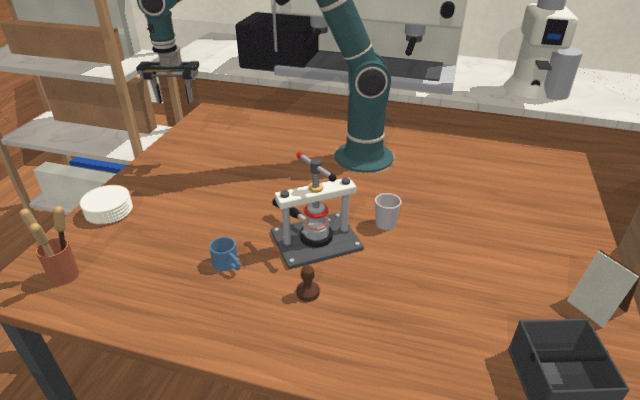

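The top picture shows the hub at about (342,222), with the red ball at (365,240) and the black ball at (320,206). The scene view agrees: the foot is above the basket and the bystanders are all low. Next I'll go above the press and look with the wrist camera.

```bash
cat >> a.py <<'E'
def R(th):  # tool down, tool x along heading th, y closes across it
    c,s=np.cos(th),np.sin(th); return np.array([[c,s,0],[s,-c,0],[0,0,-1.]])
E
python3 - <<'E'
from a import *
ax=np.array([.502,-.0315]); th=np.arctan2(-.053,-.038)
s=env.sense(); p=s["ee_pos"]
env.movel([p[0],p[1],.36])
env.reach([ax[0]-.04,ax[1]-.05,.40],R(th+np.pi))
s=env.sense();print(s["t"],s["joint_positions"],s["ee_pos"])
p,d=viewer.read_camera("wrist"); cv2.imwrite("pics/w1.png",p[:,:,::-1])
for n in ("tbar_mid","red_end","beam_top","press"):
    print(n,[(np.array(r["at"]),round(r["score"],2)) for r in tip_of("wrist",n)[:2]])
ci=viewer.camera_info("wrist");print(ci)
np.savez("w1.npz",d=d,p=p,pos=s["ee_pos"],rot=s["tcp_rot"])
for off in (0,np.pi):          # which end (0 red)
  for fl in (0,np.pi):         # tool heading flip
    o=[]
    for a in (0,-np.pi/2,-np.pi):
      t=th+off+a; q=solver.inverse_kinematics([ax[0]+.045*np.cos(t),ax[1]+.045*np.sin(t),.22],R(t+fl))
      o.append(None if q is None else np.round(q,2))
    print(off,fl,o)
E
```

```text
4.3 [ 0.7038  0.0512 -0.6137  1.7339  0.0299  1.3663 -0.5398] [ 0.462  -0.0828  0.3998]
tbar_mid [(array([ 0.5054, -0.0336,  0.2478]), 0.69)]
red_end [(array([ 0.4631, -0.0822,  0.2504]), 0.83)]
beam_top [(array([ 0.5007, -0.0318,  0.1769]), 0.86), (array([ 0.6546, -0.2419,  0.0271]), 0.24)]
press [(array([ 0.504 , -0.0352,  0.004 ]), 0.56)]
{'intrinsics': array([[278.0323,   0.    , 319.9849],
       [  0.    , 278.0323, 206.2523],
       [  0.    ,   0.    ,   1.    ]]), 'dist_coeffs': array([-0.0429,  0.    ,  0.    ,  0.    ,  0.    ]), 'T_tool_cam': array([[-0.0002,  0.9564,  0.292 ,  0.0832],
       [ 1.    , -0.0001,  0.0012, -0.0006],
       [ 0.0012,  0.292 , -0.9564, -0.1692],
       [ 0.    ,  0.    ,  0.    ,  1.    ]])}
0 0 [array([ 1.  ,  0.4 , -1.12,  1.95,  0.41,  1.05,  2.22]), array([ 0.62,  0.24, -0.76,  1.99,  0.2 ,  0.98,  0.71]), array([ 0.49,  0.35, -0.69,  1.86,  0.25,  1.03, -0.92])]
0 3.141592653589793 [array([ 0.63,  0.24, -0.63,  1.97,  0.17,  0.99, -0.71]), array([ 0.49,  0.21, -0.61,  2.  ,  0.14,  0.97, -2.38]), array([ 0.88,  0.64, -1.31,  1.84,  0.67,  1.2 ,  1.87])]
3.141592653589793 0 [array([ 0.49,  0.35, -0.69,  1.86,  0.25,  1.03, -0.92]), array([ 0.46,  0.33, -0.51,  1.84,  0.19,  1.02, -2.31]), array([ 1.  ,  0.4 , -1.12,  1.95,  0.41,  1.05,  2.22])]
3.141592653589793 3.141592653589793 [array([ 0.88,  0.64, -1.31,  1.84,  0.67,  1.2 ,  1.87]), array([ 0.64,  0.38, -0.74,  1.83,  0.3 ,  1.04,  0.73]), array([ 0.63,  0.24, -0.63,  1.97,  0.17,  0.99, -0.71])]
```

View pics/w1.png

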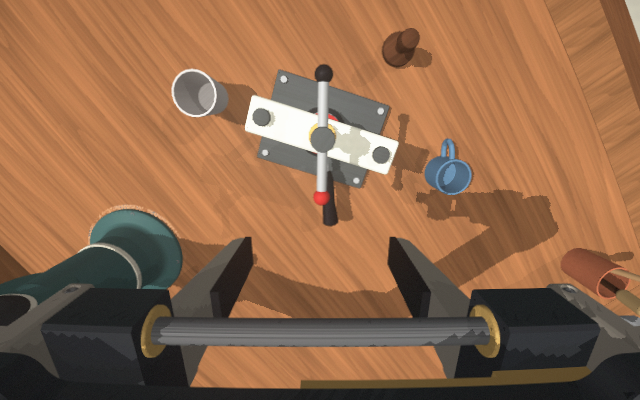

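Wrist picture: red ball (321,198), black ball (323,73), hub (322,138). I'll project these at bar height.

Run:
```python
from a import *
z=np.load("w1.npz"); ci=viewer.camera_info("wrist")
T=np.eye(4);T[:3,:3]=z["rot"];T[:3,3]=z["pos"]; T=T@ci["T_tool_cam"]
px=np.array([[321,198],[323,73],[322,138]],float)
n=cv2.undistortPoints(px[:,None],ci["intrinsics"],ci["dist_coeffs"])[:,0]
for (u,v),c,h in zip(n,px.astype(int),(.247,.247,.261)):
    r=T[:3,:3]@[u,-v,-1]; k=(h-T[2,3])/r[2]
    dd=z["d"][c[1],c[0]]
    print(T[:3,3]+k*r, "depth pt",T[:3,3]+dd*r)
```

```text
[ 0.4594 -0.0867  0.247 ] depth pt [ 0.4607 -0.0848  0.2554]
[0.5418 0.0242 0.247 ] depth pt [0.5408 0.023  0.2564]
[ 0.5017 -0.0297  0.261 ] depth pt [ 0.5016 -0.0298  0.259 ]
```

```bash
cat >> a.py <<'E'
import json
AX=np.array([.5012,-.0308]); DZ=.014; P=.04/(2*np.pi)
def pose(th,zb,r=.045): return [AX[0]+r*np.cos(th),AX[1]+r*np.sin(th),zb-DZ]
def tq(bias=0):
    s=env.sense(); d=s["ee_pos"][:2]-AX; F=s["wrist_force"]; return d[0]*F[1]-d[1]*F[0]+s["moment"][2]-bias
def hold(bias):
    env.pause(.15); v=[]
    for _ in range(4): v.append(tq(bias)); env.pause(.02)
    return np.mean(v)
def grip(th,zb):
    effector.release()
    env.reach(pose(th,zb+.05),R(th)); env.movel(pose(th,zb))
    b=hold(0); effector.grasp(20); return b
def turn(th,zb,dth,rate=.04):
    env.movel(pose(th+dth,zb+dth*P),R(th+dth),rate=rate); return th+dth,zb+dth*P
def save(th,zb,b): json.dump([th,zb,b],open("st.json","w"))
E
python3 - <<'E'
from a import *
th=np.radians(-126.6); zb=.246
b=grip(th,zb); s=env.sense()
print(s["t"],b,s["gripper_width"],s["wrist_force"],s["joint_positions"][6],hold(b))
for i in range(3):
    th,zb=turn(th,zb,-np.radians(10)); s=env.sense(); print(s["t"],tq(b),hold(b),s["wrist_force"],s["ee_pos"]-pose(th,zb))
save(th,zb,b)
E
```

```text
9.1667 0.00549438802090897 0.011353303490372122 [ 1.2337 -0.8091 -1.879 ] 2.369981863987641 -0.08087434233077795
9.7333 -0.053940273000299285 -0.052652794808125444 [ 2.825  -0.1441 -2.587 ] [ 0.0002 -0.     -0.    ]
10.3 -0.09601838944176772 -0.047457766606922316 [ 3.1113 -0.2289 -3.9964] [ 0.0003 -0.      0.    ]
10.8667 -0.04429825690261523 -0.05949739025955711 [ 5.3009 -0.0086 -5.4697] [ 0.0005 -0.      0.    ]
```

Run:
```python
from a import *
th,zb,b=json.load(open("st.json"))
for i in range(10):
    th,zb=turn(th,zb,-np.radians(15)); s=env.sense()
    print(round(s["t"],2),round(tq(b),3),s["wrist_force"],s["moment"],s["joint_positions"][6])
save(th,zb,b)
p,d=viewer.read_camera("scene"); cv2.imwrite("pics/s2.png",cv2.resize(p[120:290,220:420,::-1],None,fx=3,fy=3))
```

```text
11.53 -0.006 [ 5.4577 -1.1957 -6.003 ] [-0.1636 -1.5382 -0.0897] 1.5828880188132572
11.98 -0.006 [ 5.7747 -1.7293 -5.0968] [-0.3464 -1.6302 -0.0498] 1.303242222001889
12.43 -0.045 [ 6.3584 -2.2628 -5.1538] [-0.5204 -1.6152 -0.0333] 1.0200019353731822
12.88 -0.026 [ 5.6398 -3.2851 -6.0136] [-0.7297 -1.4451  0.0073] 0.7368529378693718
13.33 -0.061 [ 5.1203 -4.3986 -4.2036] [-0.8343 -1.2519 -0.0025] 0.45730468765937793
13.78 0.016 [ 4.2054 -3.3859 -2.7266] [-0.9108 -1.0755  0.1292] 0.18424722326302653
14.23 -0.115 [ 4.2233 -3.6509 -2.1947] [-0.9633 -0.9017  0.048 ] -0.08054630103954377
14.68 -0.066 [ 2.6841 -5.0174 -0.3   ] [-1.2369 -0.7074  0.0813] -0.3345000596188282
15.13 -0.097 [ 1.6163 -5.1309  0.0801] [-1.3418 -0.4872  0.0574] -0.580212422032833
15.58 -0.069 [ 1.4966 -5.9367  1.1023] [-1.4438 -0.2495  0.1454] -0.818575015349978
```

View pics/s2.png

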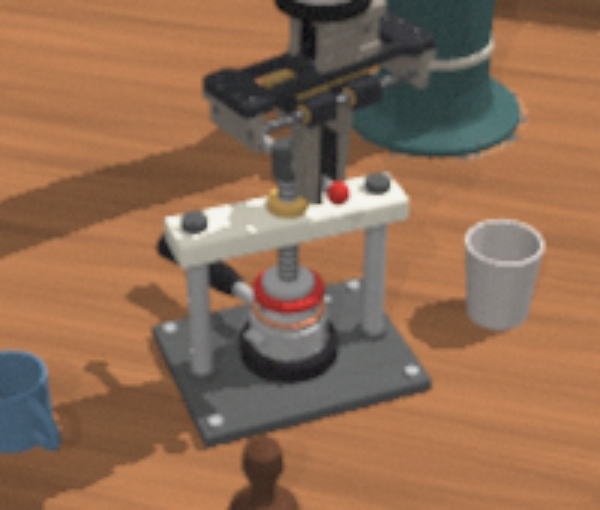

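The half turn worked. The foot, at about (288,290) in the crop, now sits just above the copper rim. I'll regrip at the black end and wind on, keeping watch on the torque.

Run:
```python
from a import *
th,zb,b=json.load(open("st.json"))
effector.release(); s=env.sense(); print(s["wrist_force"],s["moment"])
env.movel(pose(th,zb+.05)); s=env.sense(); print(s["wrist_force"],s["moment"])
th+=np.pi
b=grip(th,zb); s=env.sense(); print(s["t"],b,s["gripper_width"],s["wrist_force"],s["joint_positions"][6])
for i in range(8):
    th,zb=turn(th,zb,-np.radians(15)); m=tq(b); s=env.sense(); print(round(s["t"],2),round(m,3),round(hold(b),3),s["wrist_force"],s["moment"],s["gripper_width"])
print(zb); save(th,zb,b)
p,d=viewer.read_camera("scene"); cv2.imwrite("pics/s3.png",cv2.resize(p[170:260,260:380,::-1],None,fx=5,fy=5,interpolation=2))
```

```text
[ 0.3778  0.7416 -0.2676] [-0.0314 -0.0613 -0.0086]
[-0.1092  0.5752  0.167 ] [ 0.0107 -0.0158  0.0217]
21.9917 -0.005458842449888665 0.010851006330771608 [ 1.6164 -0.9942 -0.7269] 2.11933967106299
22.44 0.0 -0.026 [ 3.0881 -0.3598 -4.0924] [ 0.0126 -0.7472 -0.1046] 0.011131370620096172
23.11 -0.007 -0.023 [ 4.2294 -1.0832 -6.213 ] [-0.0767 -1.1763 -0.1321] 0.011209678310575179
23.77 0.013 -0.003 [ 6.3674 -1.1832 -6.7695] [-0.2428 -1.5308 -0.0873] 0.01087045232042339
24.44 -0.037 -0.003 [ 6.0326 -2.0265 -6.8224] [-0.4048 -1.6029 -0.1035] 0.011464079485474806
25.11 -0.02 -0.022 [ 6.6144 -3.4172 -6.1221] [-0.6317 -1.5926 -0.0618] 0.011224588096021155
25.77 -0.012 -0.012 [ 6.4097 -4.734  -5.2027] [-0.8045 -1.4698 -0.02  ] 0.011249951764477812
26.44 -0.03 -0.043 [ 5.4055 -4.445  -4.1819] [-0.993  -1.2866  0.0269] 0.01100072190248595
27.11 -0.053 0.005 [ 4.0653 -5.8957 -2.2954] [-1.1277 -1.0452  0.0002] 0.011111491710115258
0.21266666666666645
```

View pics/s3.png

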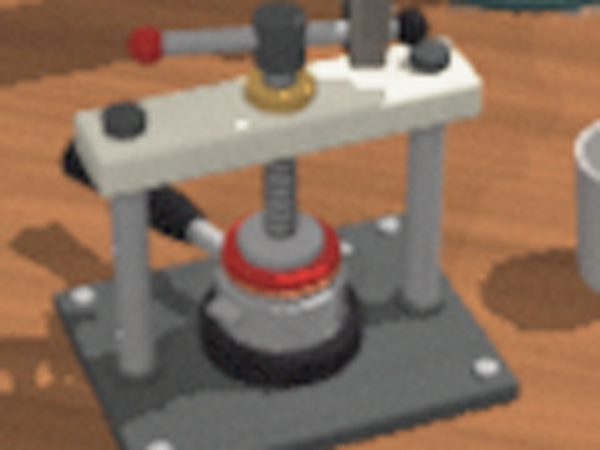

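The foot, at (280,260) in the crop, now touches the rim. I'll go on in 3° steps and stop when the handle goes stiff.

Run:
```python
from a import *
th,zb,b=json.load(open("st.json"))
for i in range(32):
    th,zb=turn(th,zb,-np.radians(3),.02); m=tq(b); h=hold(b); s=env.sense()
    print(round(s["t"],2),round(zb*1e3,2),round(m,3),round(h,3),s["wrist_force"],s["moment"][2])
    if max(m,h)>.2 or zb<.2015: break
save(th,zb,b); print(s["joint_positions"][6])
```

```text
27.86 212.33 0.007 0.038 [ 3.5139 -5.3315 -1.2921] 0.099527982613188
28.34 212.0 0.052 0.019 [ 3.623  -4.8025 -0.5989] 0.08071627068152805
28.82 211.67 -0.029 0.018 [ 2.4243 -5.2503 -1.5613] 0.09472295132973062
29.31 211.33 0.025 0.041 [ 2.9319 -4.4876 -0.1813] 0.13077717266982689
29.79 211.0 -0.019 0.021 [ 2.0314 -5.291  -0.9672] 0.04451196178478963
30.27 210.67 0.043 0.04 [ 1.7936 -5.0274 -0.3782] 0.10650869979465719
30.76 210.33 0.041 0.052 [ 2.9916 -5.2465 -0.0165] 0.10276226452467513
31.24 210.0 0.031 0.008 [ 1.9884 -5.1936  0.9143] 0.12556747057865955
31.73 209.67 0.025 0.003 [ 0.897  -4.9571  1.7362] 0.11356464341207488
32.21 209.33 -0.035 0.044 [ 1.9997 -5.1109  0.4165] 0.11843107672247155
32.69 209.0 0.021 0.023 [ 0.7812 -4.9826  0.9717] 0.053992717085024435
33.17 208.67 0.018 0.012 [ 0.6226 -5.7534  0.8085] 0.09734510870111976
33.66 208.33 -0.028 -0.009 [ 1.3443 -4.7973  1.9295] 0.10251982618039761
34.14 208.0 0.072 0.031 [ 0.4586 -5.2096  1.203 ] 0.10536390549880853
34.62 207.67 0.076 0.004 [ 0.8058 -4.9905  1.6096] 0.06256783170544335
35.11 207.33 -0.02 0.001 [ 0.5856 -6.4412  1.4837] 0.09779714560498365
35.59 207.0 -0.011 0.022 [-0.8742 -5.9871  1.4325] 0.1006522989675576
36.08 206.67 0.021 -0.005 [ 0.3791 -4.1503  1.4777] 0.16233212911159664
36.56 206.33 -0.057 0.03 [-0.1052 -4.4752  2.66  ] 0.1469686271426125
37.04 206.0 0.039 -0.021 [ 0.4757 -5.8427  2.793 ] 0.1740603693366891
37.52 205.67 0.124 0.027 [-0.9309 -5.2241  3.9153] 0.14042232801033488
38.01 205.33 0.135 0.098 [-1.3271 -4.6896  4.2866] 0.26711848122967474
38.49 205.0 0.144 0.226 [-2.4991 -4.508   6.0891] 0.26367614063977046
-1.0362820518302884
```

The torque climbs clearly (0.03, 0.10, 0.23), so the basket is seated at roughly 45 N. I'll take one small 2° step for margin, then wind back half a turn and let go.

Run:
```python
from a import *
th,zb,b=json.load(open("st.json"))
th,zb=turn(th,zb,-np.radians(2),.02); print(tq(b),hold(b)); env.pause(.2)
for i in range(12):
    th,zb=turn(th,zb,np.radians(15.3)); 
    if i%3==0: print(round(tq(b),3),env.sense()["wrist_force"])
effector.release(); env.movel(pose(th,zb+.06)); save(th,zb,b)
p=env.sense()["ee_pos"]; env.movel([p[0]-.02,p[1]-.15,.36])
for c in ("scene","top"):
    p,d=viewer.read_camera(c)
    if c=="scene": cv2.imwrite("pics/s4.png",cv2.resize(p[140:280,220:420,::-1],None,fx=4,fy=4,interpolation=2)[:600])
    for n in ("tbar_mid","basket","cup_mid","tamper_mid","jug_mid"):
        print(c,n,[(np.array(r["at"]),round(r["score"],2)) for r in tip_of(c,n)[:1]])
print(env.sense()["t"],zb)
```

```text
0.25264774704814624 0.2589452475825378
0.0 [-1.1624 -6.5276  2.0703]
0.043 [ 2.2842 -7.9004  0.2932]
0.054 [ 4.6518 -6.5983 -3.5904]
0.079 [ 4.6193 -3.6811 -4.5388]
scene tbar_mid [(array([ 0.5038, -0.0316,  0.2249]), 0.82)]
scene basket []
scene cup_mid [(array([ 0.6563, -0.2371,  0.034 ]), 0.57)]
scene tamper_mid [(array([0.7005, 0.0027, 0.0411]), 0.77)]
scene jug_mid [(array([0.3719, 0.1464, 0.0419]), 0.92)]
top tbar_mid [(array([ 0.5002, -0.0358,  0.224 ]), 0.88)]
top basket []
top cup_mid [(array([ 0.6544, -0.2387,  0.0305]), 0.57)]
top tamper_mid [(array([0.7033, 0.0056, 0.0439]), 0.74)]
top jug_mid [(array([0.3677, 0.1468, 0.0438]), 0.86)]
48.275 0.22517777777777784
```

View pics/s4.png

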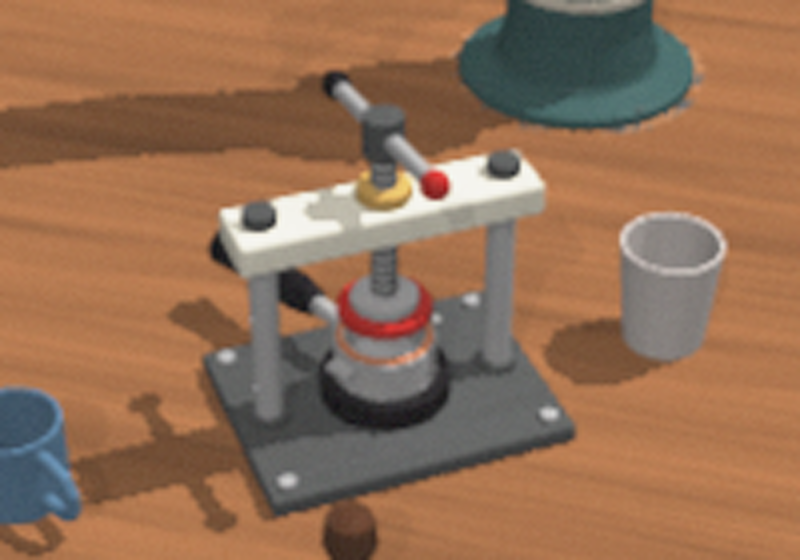

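The foot, at (385,305) in the crop, stands about 19 mm above the seated copper rim at (385,345). The bystanders haven't moved and the gripper is clear.

```bash
python3 -c "
from a import *
print(workorder.finish_job())"
```

```text
the job is handed in; nothing more can be done
None
```

I wound the press down until the handle went stiff, at an estimated 45–60 N on the seated basket. I then backed it off half a turn, leaving the foot about 19 mm clear, let go with the cup, tamper and jug unmoved, and handed the job in at about 48 s; no verdict was returned.

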